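# Pack the decorating tote for the next class

### The arm

A 6-joint arm with a two-finger parallel gripper is mounted at the origin on the work surface; the furniture and walls round the work are solid. World frame = base frame: x ahead of the robot, y to its left, z up, the work surface at z = 0. Lengths are in mm, angles in rad, forces in N, time in s.
With the tool pointing down it reaches from about 350 to 875 mm from the base axis. Payload 4.2 kg.
Tool frame: the origin (TCP) lies between the finger pads; the fingertips stand 25 mm ahead of it and the grasp point (between the pads) lies 6 mm ahead of it; z points along the fingers, y is the line along which they close (so a half turn about z gives the same grasp; the last joint's range is limited). The gripper opens to 85 mm and grips with 20 to 120 N. Pads are 22 mm wide; open, the fingers measure 114 mm over their backs; the gripper's body (76 mm by 85 mm) begins 54 mm behind the grasp point. The pads swing forward as they close: fully open they stand 13 mm farther back than shut.
Start: joints at [1.539, 0.385, 0.008, 0, -1.194, -0.259], TCP at [179.167, 598.747, 256.312] pointing down, gripper open.
Joint ranges: [-3.14, 3.14], [-1.21, 2.06], [-1.07, 1.41], [-3.16, 2.05], [-2.99, -0.16], [-3.1, 3.1]. Speed limits (rad/s): [2.79, 2.79, 3.14, 3.14, 3.14, 3.14].

### API

Orientations are given as a unit quaternion [x, y, z, w].
In Python, from bench import arm gives the robot as it stands.
- The arm moves only by the shell command python3 -m pendant 'ROWS'. ROWS is JSON, a list of rows, each a list of 7 numbers: the shift along the tool's x, y, z in m, then the turn, a rotation vector about the tool's x, y, z in degrees, then the finger opening in m, from 0 to 0.0854. In form: [[x, y, z, wx, wy, wz, fingers], ...]. A call has 1 to 12 rows; each row shifts and turns the commanded pose from where the row before left it, along the tool's axes as they then stand; what a row does not reach is not made up. A row lasts 1/10 s, in which the tool goes at most 50 mm and 8.59 degrees, less where a joint would pass 70% of its speed; a pose out of reach is approached as far as the arm can. A call is refused whole if a number of a shift passes 0.05 or a number of a turn 8.59, either way. A call with a gripper value outside its range is refused whole. The fingers move at their own pace and stop on an object; the grip force is fixed at half the most. Time passes only in rows, so rows that do not move let the fingers close. It gives the time, the measured TCP pose, the force, the opening and the grip force at its end, in the units of the state.
- arm.read_state(): the state, without advancing time (a new reading comes with each control period).
- arm.get_image(name): name is "scene" or "top" or "wrist"; returns a dict with "image" (420x560x3 uint8, red, green, blue), "fx", "fy", "cx", "cy" (pixels), "xyz" and "rotation" of the camera in the world. Camera axes: x right, y down, z forward; pixel columns grow to the right and rows downward; lengths in mm; the calibration is good to about 2 mm. A picture is of the moment at which its call begins. There is no depth.
- arm.job_done(): hands the job in; it is judged then, once.
The state is a dict: "clock": time; "joints": joint angles; "joint_vel": joint speeds; "joint_efforts": joint torques, N m; "position": TCP position; "ee_rot": TCP orientation; "contact_force": force on the tool from outside, world axes, zero at the start; "wrist_torque": the same for the moment, N m; "gripper_width": finger opening in mm; "grasp_force": force on a finger pad.
Only numpy, scipy, OpenCV 4.12 (cv2) and the standard library are available. Lean on these libraries where they do the work, as an engineer would, in place of code of your own. Each camera call takes 0.05 s, during which the arm holds its last target. There are 200 camera calls.

### The job

Pack the plywood tote for the next decorating class: the jar of blue glaze goes in the round well marked with the blue chip, the jar of green glaze in the round well with the green chip, the small brass tin in the square pocket and the yellow wax stick that lies among the jars lengthwise and flat in the long pocket, each resting fully on the floor of its own pocket. Keep the two jars upright on the way. The ochre jar with the white cap and the red crayon stick in the paper sleeve do not belong in this tote: leave them where they are on the bench.

Things in the scene. Friction and masses are not known exactly. Their poses are not given: they have to be found in the camera images.
- blue_jar: Blue glaze, black cap with a blue dab on top. Closed glaze jar, 49 mm across, 68 mm tall; straight wall 49 mm wide up to 57 mm, above it the 46 mm cap. Loose, about 0.12 kg, starts upright on the bench. Origin at the centre of its underside, z up
- green_jar: Moss green glaze, black cap with a green dab on top. Closed glaze jar, 49 mm across, 68 mm tall; straight wall 49 mm wide up to 57 mm, above it the 46 mm cap. Loose, about 0.12 kg, starts upright on the bench. Origin at the centre of its underside, z up
- brass_tin: Small square brass-coloured tin with a round cap: body 34 x 34 x 20 mm (x, y, z), cap 18 mm across up to 28 mm. Loose, about 60 g, starts upright on the bench. Origin at the centre of its underside, sides along its x and y, z up
- yellow_stick: Yellow wax stick among the jars (not the one at the far left by the black pot), 11 x 62 x 10 mm (x, y, z), lying flat; belongs in the tote. Loose, about 12 g. Origin at the centre of its underside, its length along its y, z up
- ochre_jar: Orange-brown (ochre) glaze, white cap with an ochre dab; does not belong in the tote. Closed glaze jar, 49 mm across, 68 mm tall; straight wall 49 mm wide up to 57 mm, above it the 46 mm cap. Loose, about 0.12 kg, starts upright on the bench. Origin at the centre of its underside, z up
- red_stick: Brick-red crayon stick in a paper sleeve, 11 x 62 x 10 mm (x, y, z), lying flat; does not belong in the tote. Loose, about 12 g. Origin at the centre of its underside, its length along its y, z up
- blue_insert: Insert with a round well and a blue glazed chip beside it on its -x side. Well 65 mm wide, 25 mm deep, floor at z = 7 mm of its frame. Fixed charcoal foam block in the plywood tote, 90 (x, across tote) x 84 (y, along it) x 32 mm tall; 4 in a row 86 mm apart, order varies, tote rim 2 mm higher. Origin: centre of underside, 6 mm over the bench, under the pocket's centre; z up
- green_insert: Insert with a round well and a green glazed chip beside it on its -x side. Well 65 mm wide, 25 mm deep, floor at z = 7 mm of its frame. Fixed charcoal foam block in the plywood tote, 90 (x, across tote) x 84 (y, along it) x 32 mm tall; 4 in a row 86 mm apart, order varies, tote rim 2 mm higher. Origin: centre of underside, 6 mm over the bench, under the pocket's centre; z up
- tin_insert: Insert with a square pocket, 50 x 50 mm along its x and y, 8 mm deep, floor at z = 24 mm of its frame. Fixed charcoal foam block in the plywood tote, 90 (x, across tote) x 84 (y, along it) x 32 mm tall; 4 in a row 86 mm apart, order varies, tote rim 2 mm higher. Origin: centre of underside, 6 mm over the bench, under the pocket's centre; z up
- wax_insert: Insert with a pocket 78 mm long (x), 27 mm wide (y), 7 mm deep, floor z = 25 mm; as deep finger notches, 32 mm wide, reach y = 31 mm. Stick's y goes along x. Fixed charcoal foam block in the plywood tote, 90 (x, across tote) x 84 (y, along it) x 32 mm tall; 4 in a row 86 mm apart, order varies, tote rim 2 mm higher. Origin: centre of underside, 6 mm over the bench, under the pocket's centre; z up
Mind the look-alikes: they are no part of the job. Leave any pink or purple look-alike of the blue_jar alone.

How it is judged:
By the outcome, as a careful person would: the job done as asked, in the order asked, and still so for the second after the job is handed in, with the robot touching nothing.
It also fails if it takes over 102 s, if anything falls off the work surface, if the arm or the gripper's body presses on something with over 40 N, if the wrist force passes 120 N, or if a joint passes its speed limit or range.

## Working session

There is one attempt and no reset: what is moved stays moved. The work goes in short steps, Python scripts to look and compute and a shell command to move; the robot and the scene stay as the last step left them, time stands still between calls to the robot, and variables do not carry over. Pictures are saved under pics/ and viewed, at most 14 in all, crops included, and the job is handed in when it is done.

```bash
mkdir -p pics; cat > h.py <<'E'
import numpy as np, cv2
from bench import arm
from scipy.spatial.transform import Rotation as R
def cam(n):
    d=arm.get_image(n); d['R']=np.array(d['rotation'],float); 
    if d['R'].shape!=(3,3): d['R']=R.from_quat(d['R']).as_matrix()
    d['t']=np.array(d['xyz'],float); return d
def ray(d,u,v):
    return d['R']@np.array([(u-d['cx'])/d['fx'],(v-d['cy'])/d['fy'],1.])
def plane(d,u,v,z):
    r=ray(d,u,v); return d['t']+r*(z-d['t'][2])/r[2]
def tri(d1,p1,d2,p2):
    A=[];b=[]
    for d,p in((d1,p1),(d2,p2)):
        r=ray(d,*p); r/=np.linalg.norm(r); P=np.eye(3)-np.outer(r,r); A.append(P); b.append(P@d['t'])
    X=np.linalg.solve(sum(A),sum(b)); return X
def save(d,n): cv2.imwrite('pics/'+n,cv2.cvtColor(d['image'],cv2.COLOR_RGB2BGR))
E
python3 - <<'E'
from h import *
import pickle
for n in('scene','top','wrist'):
    d=cam(n); save(d,n+'0.png'); pickle.dump(d,open(n+'0.pkl','wb')); print(n,d['fx'],d['cx'],d['cy'],d['t'],d['R'].round(3).tolist())
s=arm.read_state();print(s)
E
```

```text
scene 427.9168181731525 283.6607942246268 209.41005934000444 [279.99169749 736.83972817 616.16217305] [[-0.913, -0.262, 0.313], [-0.408, 0.616, -0.674], [-0.017, -0.743, -0.669]]
top 426.22350700398505 272.5466799322178 207.9736205184363 [462.55020061 151.82974157 944.26960974] [[-0.028, -0.996, 0.088], [-0.999, 0.03, 0.014], [-0.017, -0.088, -0.996]]
wrist 325.5801503581008 286.4579170739974 206.0294597113556 [243.06585164 579.06873446 372.34212694] [[-0.287, -0.924, -0.252], [-0.958, 0.277, 0.074], [0.001, 0.262, -0.965]]
{'clock': 0.15, 'joints': array([ 1.53862305e+00,  3.85392321e-01,  6.92670627e-03, -3.30678457e-04,
       -1.19397416e+00, -2.58600405e-01]), 'joint_vel': array([ 0.00056546, -0.0021253 ,  0.00403054,  0.00342093,  0.00095694,
       -0.00061808]), 'joint_efforts': array([-2.94201036e-04, -3.92676973e+01,  1.88583308e+01,  4.18860510e+00,
       -3.38897851e-03, -2.32327288e-06]), 'position': array([179.05769209, 598.39119116, 255.4634056 ]), 'ee_rot': array([ 9.89440756e-01, -1.44935472e-01, -5.98730748e-05,  8.33826902e-04]), 'contact_force': array([ 0.80815511, -0.27020901, -1.1818797 ]), 'wrist_torque': array([-0.00798337, -0.00461614,  0.01183938]), 'grasp_force': 0.0, 'gripper_width': 85.3726015367754}
```

View pics/top0.png

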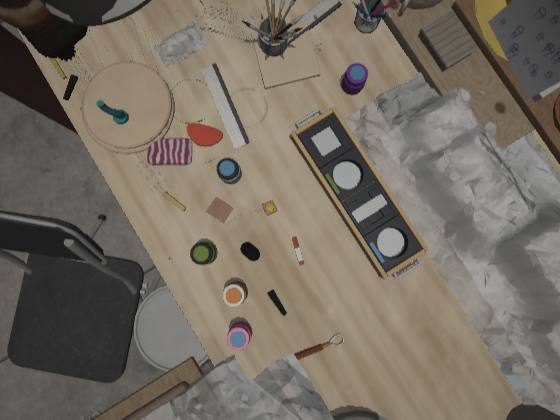

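View pics/scene0.png

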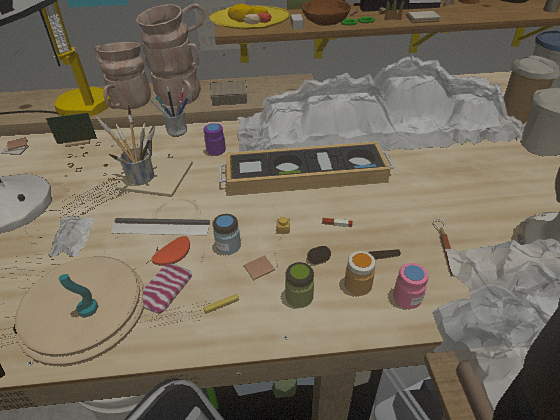

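View pics/wrist0.png

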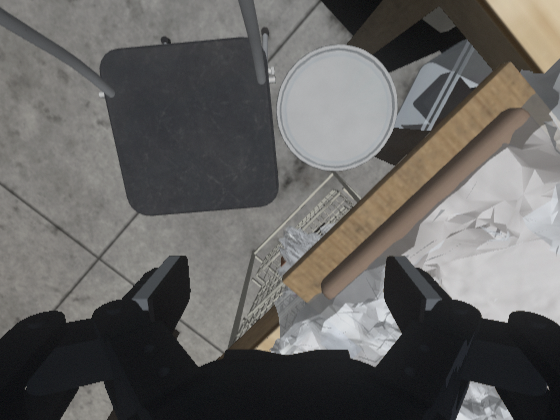

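Top view: blue jar (229,170) with a black cap, green jar (202,253), ochre (234,294), pink decoy (238,335) and purple decoy (356,77). The tin is at (269,207) and the red stick at (298,250). There are two yellow sticks: (173,200) lies among the jars, and (58,67) is at the far left by the black pot, so (173,200) is the one meant. The tote inserts are the square pocket (327,140), green well (347,176), long pocket (370,208) and blue well (391,242).

```bash
cat > meas.py <<'E'
from h import *
import pickle
T=pickle.load(open('top0.pkl','rb'));S=pickle.load(open('scene0.pkl','rb'))
def blob(d,box,f):
    u0,v0,u1,v1=box; im=d['image'][v0:v1,u0:u1]; h=cv2.cvtColor(im,cv2.COLOR_RGB2HSV).astype(int)
    m=f(h[...,0],h[...,1],h[...,2]).astype(np.uint8)
    n,l,st,c=cv2.connectedComponentsWithStats(m); k=1+np.argmax(st[1:,4])
    cnt=max(cv2.findContours((l==k).astype(np.uint8),0,1)[0],key=cv2.contourArea)
    r=cv2.minAreaRect(cnt); return c[k]+[u0,v0],st[k,4],cv2.boxPoints(r)+[u0,v0]
blue=lambda h,s,v:(h>95)&(h<118)&(s>90)&(v>80)
green=lambda h,s,v:(h>28)&(h<55)&(s>110)&(v>60)
yel=lambda h,s,v:(h>20)&(h<32)&(s>120)&(v>110)
white=lambda h,s,v:(s<60)&(v>130)
items={'blue':((212,152,245,188),(208,208,245,226),blue),
'green':((185,238,218,270),(282,260,318,278),green),
'tin':((258,196,280,218),(272,214,294,236),yel),
'yel':((155,182,192,218),(198,288,244,318),yel),
'tinP':((310,124,344,158),(236,158,266,176),white),
'greenW':((330,158,366,192),(270,156,304,178),white),
'wax':((350,190,390,226),(310,146,340,176),white),
'blueW':((372,224,410,260),(340,148,380,172),white)}
res={}
for k,(b1,b2,f) in items.items():
    p,a,bx=blob(T,b1,f); q,a2,bx2=blob(S,b2,f); res[k]=(p,bx)
    print(k,p.round(1),a,q.round(1),a2,'tri',tri(T,p,S,q).round(0),'box',bx.round(0).tolist())
E
python3 - <<'E'
from meas import *
P=[plane(T,*res[k][0],z)[:2] for k,z in(('tinP',30),('greenW',13),('wax',31),('blueW',13))]
print(np.round(P),[np.linalg.norm(a-b).round(1) for a,b in zip(P,P[1:])])
h={'blue':68,'green':68,'tin':28,'yel':10}
for k,z in h.items():
    print(k,plane(T,*res[k][0],z).round(1))
for k,z in (('tin',20),('yel',10),('wax',31)):
    b=np.array([plane(T,*p,z)[:2] for p in res[k][1]]); print(k,'sides',[(np.linalg.norm(b[i]-b[i-1]).round(0),np.degrees(np.arctan2(*(b[i]-b[i-1])[::-1])).round(0)) for i in(1,2)])
a=cv2.cvtColor(T['image'],cv2.COLOR_RGB2BGR)
A=cv2.resize(a[135:345,150:430],None,fx=2.8,fy=2.8,interpolation=cv2.INTER_CUBIC); cv2.imwrite('pics/topcrop.png',A)
E
```

```text
blue [226.6 167.9] 186 [224.2 220.6] 141 tri [626. 257.  69.] box [[219.0, 161.0], [234.0, 161.0], [234.0, 175.0], [219.0, 175.0]]
green [200.5 253.2] 148 [299.3 271. ] 222 tri [451. 314.  69.] box [[194.0, 247.0], [207.0, 247.0], [207.0, 260.0], [194.0, 260.0]]
tin [269.5 205. ] 2 [283.1 222.2] 91 tri [549. 170.  17.] box [[270.0, 205.0], [270.0, 205.0], [269.0, 205.0], [269.0, 205.0]]Traceback (most recent call last):
  File "<stdin>", line 1, in <module>
  File "meas.py", line 24, in <module>
    p,a,bx=blob(T,b1,f); q,a2,bx2=blob(S,b2,f); res[k]=(p,bx)
           ~~~~^^^^^^^^
  File "meas.py", line 7, in blob
    n,l,st,c=cv2.connectedComponentsWithStats(m); k=1+np.argmax(st[1:,4])
                                                      ~~~~~~~~~^^^^^^^^^^
    return _wrapfunc(a, 'argmax', axis=axis, out=out, **kwds)
    return bound(*args, **kwds)
ValueError: attempt to get argmax of an empty sequence
```

```bash
python3 - <<'E'
import pickle,cv2
T=pickle.load(open('top0.pkl','rb'));S=pickle.load(open('scene0.pkl','rb'))
h=cv2.cvtColor(T['image'],cv2.COLOR_RGB2HSV)
print(h[205:210,265:274].tolist()); print(h[200,165:182].tolist())
a=cv2.cvtColor(T['image'],cv2.COLOR_RGB2BGR)
A=cv2.resize(a[135:345,150:430],None,fx=2.8,fy=2.8,interpolation=cv2.INTER_CUBIC); cv2.imwrite('pics/topcrop.png',A)
E
sed -i 's/^yel=.*/yel=lambda h,s,v:(h>18)\&(h<34)\&(s>128)\&(v>50)/' meas.py
python3 - <<'E'
from meas import *
P=[plane(T,*res[k][0],z)[:2] for k,z in(('tinP',30),('greenW',13),('wax',31),('blueW',13))]
print(np.round(P),[np.linalg.norm(a-b).round(1) for a,b in zip(P,P[1:])])
h={'blue':68,'green':68,'tin':28,'yel':10}
for k,z in h.items():
    print(k,plane(T,*res[k][0],z).round(1))
for k,z in (('tin',20),('yel',10),('wax',31)):
    b=np.array([plane(T,*p,z)[:2] for p in res[k][1]]); print(k,'sides',[(np.linalg.norm(b[i]-b[i-1]).round(0),np.degrees(np.arctan2(*(b[i]-b[i-1])[::-1])).round(0)) for i in(1,2)])
E
```

```text
[[[19, 127, 124], [20, 128, 133], [20, 129, 152], [20, 129, 154], [21, 127, 154], [21, 127, 154], [20, 129, 156], [20, 128, 151], [20, 127, 135]], [[20, 126, 105], [20, 128, 151], [20, 128, 152], [20, 129, 154], [20, 128, 155], [20, 127, 156], [20, 129, 158], [20, 128, 159], [21, 124, 150]], [[20, 127, 94], [20, 129, 154], [20, 128, 155], [20, 127, 156], [21, 128, 158], [21, 128, 159], [20, 130, 161], [20, 128, 163], [22, 125, 145]], [[20, 129, 121], [20, 129, 156], [20, 129, 160], [20, 128, 161], [20, 129, 164], [20, 129, 164], [20, 129, 168], [20, 130, 171], [20, 128, 120]], [[20, 128, 140], [20, 129, 130], [20, 128, 163], [20, 129, 168], [20, 130, 171], [20, 130, 171], [20, 130, 177], [20, 129, 156], [20, 129, 111]]]
[[18, 66, 147], [18, 65, 146], [18, 68, 146], [18, 68, 139], [22, 88, 130], [23, 107, 140], [24, 115, 146], [24, 116, 145], [24, 117, 144], [24, 117, 144], [24, 117, 131], [23, 108, 106], [19, 59, 121], [19, 55, 154], [18, 54, 157], [19, 52, 157], [19, 55, 158]]
blue [226.6 167.9] 186 [224.2 220.6] 141 tri [626. 257.  69.] box [[219.0, 161.0], [234.0, 161.0], [234.0, 175.0], [219.0, 175.0]]
green [200.5 253.2] 148 [299.3 271. ] 222 tri [451. 314.  69.] box [[194.0, 247.0], [207.0, 247.0], [207.0, 260.0], [194.0, 260.0]]
tin [269.4 208.4] 25 [282.9 224.2] 141 tri [545. 172.  14.] box [[265.0, 211.0], [265.0, 204.0], [273.0, 204.0], [273.0, 211.0]]Traceback (most recent call last):
  File "<stdin>", line 1, in <module>
  File "meas.py", line 24, in <module>
    p,a,bx=blob(T,b1,f); q,a2,bx2=blob(S,b2,f); res[k]=(p,bx)
           ~~~~^^^^^^^^
  File "meas.py", line 7, in blob
    n,l,st,c=cv2.connectedComponentsWithStats(m); k=1+np.argmax(st[1:,4])
                                                      ~~~~~~~~~^^^^^^^^^^
    return _wrapfunc(a, 'argmax', axis=axis, out=out, **kwds)
    return bound(*args, **kwds)
ValueError: attempt to get argmax of an empty sequence
```

View pics/topcrop.png

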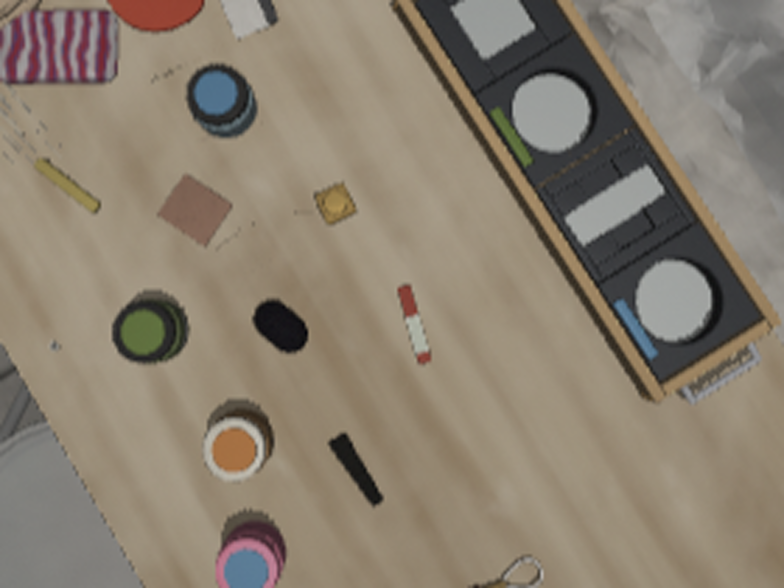

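The crop confirms the targets. The blue jar has a black cap, while the lookalike at the bottom has a pink cap. The yellow stick is at top pixel (173,200), and the green and blue chips sit beside their wells as named above.

```bash
sed -i 's/^yel=.*/yel=lambda h,s,v:(h>18)\&(h<34)\&(s>92)\&(v>50)/' meas.py
python3 - <<'E'
from meas import *
P=[plane(T,*res[k][0],z)[:2] for k,z in(('tinP',30),('greenW',13),('wax',31),('blueW',13))]
print(np.round(P),[np.linalg.norm(a-b).round(1) for a,b in zip(P,P[1:])])
h={'blue':68,'green':68,'tin':24,'yel':8}
for k,z in h.items():
    print(k,plane(T,*res[k][0],z).round(1))
for k,z in (('tin',20),('yel',10),('wax',31),('tinP',30)):
    b=np.array([plane(T,*p,z)[:2] for p in res[k][1]]); print(k,'sides',[(np.linalg.norm(b[i]-b[i-1]).round(0),np.degrees(np.arctan2(*(b[i]-b[i-1])[::-1])).round(0)) for i in(1,2)])
s=R.from_quat(arm.read_state()['ee_rot']).as_matrix(); print(s.round(3))
E
```

```text
blue [226.6 167.9] 186 [224.2 220.6] 141 tri [626. 257.  69.] box [[219.0, 161.0], [234.0, 161.0], [234.0, 175.0], [219.0, 175.0]]
green [200.5 253.2] 148 [299.3 271. ] 222 tri [451. 314.  69.] box [[194.0, 247.0], [207.0, 247.0], [207.0, 260.0], [194.0, 260.0]]
tin [269.4 207.4] 136 [282.9 224.9] 192 tri [546. 172.  11.] box [[262.0, 205.0], [272.0, 200.0], [277.0, 210.0], [267.0, 215.0]]
yel [173.6 200.7] 116 [220.7 303.2] 246 tri [568. 384.   5.] box [[162.0, 194.0], [164.0, 191.0], [185.0, 207.0], [183.0, 211.0]]
tinP [325.7 141. ] 449 [250.  166.5] 209 tri [685.  45.  32.] box [[311.0, 138.0], [329.0, 126.0], [340.0, 144.0], [322.0, 156.0]]
greenW [346.2 174.8] 572 [286.9 166.5] 122 tri [611.   3.  25.] box [[333.0, 162.0], [359.0, 162.0], [359.0, 188.0], [333.0, 188.0]]
wax [368.9 207.9] 426 [323.7 160.7] 176 tri [537. -41.  33.] box [[351.0, 212.0], [381.0, 193.0], [387.0, 204.0], [357.0, 223.0]]
blueW [389.9 241.8] 591 [359.2 160.9] 108 tri [463. -85.  24.] box [[372.0, 248.0], [384.0, 224.0], [408.0, 236.0], [396.0, 260.0]]
[[686.  45.]
 [613.   1.]
 [537. -42.]
 [464. -87.]] [np.float64(85.3), np.float64(87.1), np.float64(86.7)]
blue [626.8 257.7  68. ]
green [451.5 314.5  68. ]
tin [545.5 171.7  24. ]
yel [568.2 384.    8. ]
tin sides [(np.float64(24.0), np.float64(-65.0)), (np.float64(25.0), np.float64(-155.0))]
yel sides [(np.float64(9.0), np.float64(-39.0)), (np.float64(61.0), np.float64(-130.0))]
wax sides [(np.float64(76.0), np.float64(-60.0)), (np.float64(26.0), np.float64(-151.0))]
tinP sides [(np.float64(48.0), np.float64(-59.0)), (np.float64(46.0), np.float64(-151.0))]
[[ 0.958 -0.287 -0.   ]
 [-0.287 -0.958 -0.002]
 [ 0.     0.002 -1.   ]]
```

```bash
python3 -m pendant '[[0,0,0,0,0,7.2,0.0854],[0,0,0,0,0,7.2,0.0854],[0,0,0,0,0,7.2,0.0854],[0,0,0,0,0,7.2,0.0854],[0,0,0,0,0,7.2,0.0854],[0,0,0,0,0,7.2,0.0854],[0,0,0,0,0,0,0.0854]]'
cat > go.py <<'E'
# go.py X Y Z [yaw]: tool-frame shift to a TCP target (mm, z world)
import sys
from h import *
s=arm.read_state(); M=R.from_quat(s['ee_rot']).as_matrix(); p=s['position']
t=np.array([float(a) for a in sys.argv[1:4]])
print('t',round(s['clock'],1),'pos',p.round(1),'yaw',np.degrees(np.arctan2(M[1,0],M[0,0])).round(1),'tilt',M[:2,2].round(3),'w',round(s['gripper_width'],1),'F',s['contact_force'].round(1),'shift',(M.T@(t-p)/1000).round(4))
E
python3 go.py 626.8 257.7 230
```

```text
clock: 0.85
position: [179.1, 598.6, 255.9]
ee_rot: [0.867, -0.499, 0.0, 0.0]
contact_force: [1.2, 0.7, -0.4]
gripper_width: 85.6
grasp_force: 0.0
t 0.8 pos [179.1 598.6 255.9] yaw -59.9 tilt [-0.    -0.001] w 85.6 F [ 1.2  0.7 -0.4] shift [ 0.5196 -0.216   0.026 ]
```

```bash
python3 -m pendant '[[0.036,-0.015,0,0,0,0,0.0854],[0.036,-0.015,0,0,0,0,0.0854],[0.036,-0.015,0,0,0,0,0.0854],[0.036,-0.015,0,0,0,0,0.0854],[0.036,-0.015,0,0,0,0,0.0854],[0.036,-0.015,0,0,0,0,0.0854],[0.036,-0.015,0,0,0,0,0.0854],[0.036,-0.015,0,0,0,0,0.0854],[0.036,-0.015,0,0,0,0,0.0854],[0.036,-0.015,0,0,0,0,0.0854],[0.036,-0.015,0,0,0,0,0.0854],[0,0,0,0,0,0,0.0854]]' | head -2
python3 go.py 626.8 257.7 200
```

```text
clock: 2.05
position: [523.4, 336.3, 255.6]
t 2.0 pos [523.4 336.3 255.6] yaw -60.0 tilt [-0.    -0.001] w 84.9 F [ 0.   0.1 -0.1] shift [ 0.1197 -0.0503  0.0557]
```

```bash
python3 -m pendant '[[0.03,-0.0126,0,0,0,0,0.0854],[0.03,-0.0126,0.014,0,0,0,0.0854],[0.03,-0.0126,0.014,0,0,0,0.0854],[0.03,-0.0125,0.028,0,0,0,0.0854],[0,0,0,0,0,0,0.0854],[0,0,0,0,0,0,0.0854]]' | head -2
python3 go.py 626.8 257.7 54
python3 - <<'E'
from h import *
d=cam('wrist'); save(d,'w1.png')
import meas
p,a,b=meas.blob(d,(100,0,460,330),meas.blue); print(p,a,plane(d,*p,68))
E
```

```text
clock: 2.65
position: [624.2, 260.2, 199.1]
t 2.6 pos [624.2 260.2 199.1] yaw -59.8 tilt [-0.002 -0.001] w 85.1 F [-0.1 -0.3  0.5] shift [ 0.0035 -0.0013  0.1451]
blue [226.6 167.9] 186 [224.2 220.6] 141 tri [626. 257.  69.] box [[219.0, 161.0], [234.0, 161.0], [234.0, 175.0], [219.0, 175.0]]
green [200.5 253.2] 148 [299.3 271. ] 222 tri [451. 314.  69.] box [[194.0, 247.0], [207.0, 247.0], [207.0, 260.0], [194.0, 260.0]]
tin [269.4 207.4] 136 [282.9 224.9] 192 tri [546. 172.  11.] box [[262.0, 205.0], [272.0, 200.0], [277.0, 210.0], [267.0, 215.0]]
yel [173.6 200.7] 116 [220.7 303.2] 246 tri [568. 384.   5.] box [[162.0, 194.0], [164.0, 191.0], [185.0, 207.0], [183.0, 211.0]]
tinP [325.7 141. ] 449 [250.  166.5] 209 tri [685.  45.  32.] box [[311.0, 138.0], [329.0, 126.0], [340.0, 144.0], [322.0, 156.0]]
greenW [346.2 174.8] 572 [286.9 166.5] 122 tri [611.   3.  25.] box [[333.0, 162.0], [359.0, 162.0], [359.0, 188.0], [333.0, 188.0]]
wax [368.9 207.9] 426 [323.7 160.7] 176 tri [537. -41.  33.] box [[351.0, 212.0], [381.0, 193.0], [387.0, 204.0], [357.0, 223.0]]
blueW [389.9 241.8] 591 [359.2 160.9] 108 tri [463. -85.  24.] box [[372.0, 248.0], [384.0, 224.0], [408.0, 236.0], [396.0, 260.0]]
[303.92307692 193.46153846] 13 [617.11042721 245.09192423  68.        ]
```

View pics/w1.png

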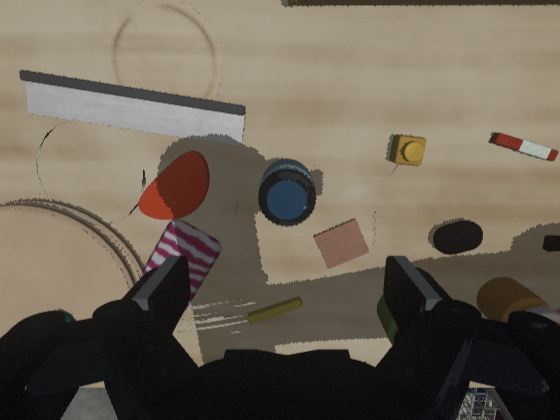

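The wrist view shows the blue cap at (287,199), centred between the fingers. The tin is at (408,150), the yellow stick at (275,309) and the cloth to the left, and none of them is in the fingers' way.

```bash
python3 - <<'E'
from h import *
d=cam('wrist'); print(plane(d,287,199,68), plane(d,275,309,10),plane(d,412,151,28))
c=[plane(d,*p,20)[:2] for p in((393,136),(425,138),(424,166),(390,164))]
print(np.round(c),[np.linalg.norm(c[i]-c[i-1]).round() for i in range(4)])
E
python3 -m pendant '[[0.0018,-0.0007,0.025,0,0,0,0.0854],[0.0017,-0.0006,0.025,0,0,0,0.0854],[0,0,0.025,0,0,0,0.0854],[0,0,0.025,0,0,0,0.0854],[0,0,0.025,0,0,0,0.0854],[0,0,0.02,0,0,0,0.0854],[0,0,0,0,0,0,0.0854],[0,0,0,0,0,0,0.0854]]' | head -2
python3 go.py 626.8 257.7 54
```

```text
[626.48418064 256.91787028  68.        ] [569.04600214 380.73195512  10.        ] [548.32476046 172.43309308  28.        ]
[[568. 169.]
 [542. 156.]
 [528. 177.]
 [556. 191.]] [np.float64(25.0), np.float64(29.0), np.float64(25.0), np.float64(31.0)]
clock: 3.55
position: [627.5, 259.5, 56.8]
t 3.5 pos [627.5 259.5  56.8] yaw -59.7 tilt [0.002 0.001] w 85.2 F [0.1 1.2 0.8] shift [0.0012 0.0016 0.0028]
```

```bash
python3 -m pendant '[[0.001,0.001,0.002,0,0,0,0.065],[0,0,0,0,0,0,0.055],[0,0,0,0,0,0,0.04],[0,0,0,0,0,0,0.04],[0,0,0,0,0,0,0.04],[0,0,0,0,0,0,0.04],[0,0,0,0,0,0,0.04]]'
python3 go.py 626.8 257.7 200
```

```text
clock: 4.25
position: [627.7, 257.3, 55.1]
ee_rot: [0.867, -0.499, 0.001, -0.001]
contact_force: [-1.3, 0.4, 6.2]
gripper_width: 45.7
grasp_force: 62.2
t 4.2 pos [627.7 257.3  55.1] yaw -59.8 tilt [0.002 0.001] w 45.7 F [-1.3  0.4  6.2] shift [-0.0007  0.0002 -0.1449]
```

```bash
python3 -m pendant '[[0,0,-0.01,0,0,0,0.04],[0,0,-0.02,0,0,0,0.04],[0,0,-0.03,0,0,0,0.04],[0,0,-0.03,0,0,0,0.04],[0,0,-0.03,0,0,0,0.04],[0,0,0,0,0,0,0.04],[0,0,0,0,0,0,0.04]]'
python3 go.py 464 -87 175
python3 - <<'E'
from h import *
d=cam('wrist'); e=cam('scene'); save(d,'w2.png')
cv2.imwrite('pics/lift.png',np.hstack([cv2.resize(cv2.cvtColor(x['image'],cv2.COLOR_RGB2BGR),(400,300)) for x in (d,e)]))
E
```

```text
clock: 4.95
position: [626.8, 256.9, 173.8]
ee_rot: [0.867, -0.499, -0.0, -0.001]
contact_force: [0.8, -0.1, -2.1]
gripper_width: 46.1
grasp_force: 61.8
t 5.0 pos [626.8 256.9 173.8] yaw -59.9 tilt [0.    0.001] w 46.1 F [ 0.8 -0.1 -2.1] shift [ 0.2158  0.3133 -0.0016]
```

View pics/lift.png

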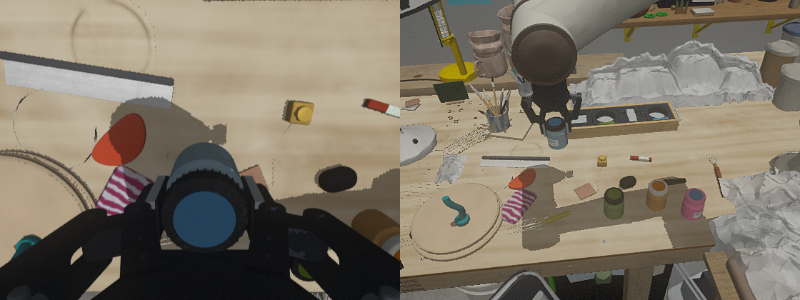

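The jar is held upright by its upper wall, with its cap at wrist pixel (205,215) of the half-size view. Next I carry it over the blue well.

```bash
python3 -m pendant '[[0.01,0.015,0,0,0,0,0.04],[0.02,0.029,0,0,0,0,0.04],[0.023,0.033,0,0,0,0,0.04],[0.023,0.033,0,0,0,0,0.04],[0.023,0.033,0,0,0,0,0.04],[0.023,0.033,0,0,0,0,0.04],[0.023,0.033,0,0,0,0,0.04],[0.023,0.033,0,0,0,0,0.04],[0.02,0.029,0,0,0,0,0.04],[0.015,0.022,0,0,0,0,0.04],[0.011,0.017,0,0,0,0,0.04],[0,0,0,0,0,0,0.04]]'
python3 go.py 463 -86 70
```

```text
clock: 6.25
position: [464.0, -85.6, 172.0]
ee_rot: [0.866, -0.5, -0.002, 0.001]
contact_force: [-0.1, 0.6, -1.2]
gripper_width: 45.1
grasp_force: 61.8
t 6.2 pos [464.  -85.6 172. ] yaw -60.0 tilt [-0.004 -0.   ] w 45.1 F [-0.1  0.6 -1.2] shift [0.     0.0008 0.102 ]
```

```bash
python3 -m pendant '[[0,0.001,0.015,0,0,0,0.04],[0,0,0.025,0,0,0,0.04],[0,0,0.025,0,0,0,0.04],[0,0,0.02,0,0,0,0.04],[0,0,0.01,0,0,0,0.04],[0,0,0.004,0,0,0,0.04],[0,0,0,0,0,0,0.04],[0,0,0,0,0,0,0.04]]'
python3 go.py 463 -86 68
```

```text
clock: 7.05
position: [466.2, -84.2, 75.0]
ee_rot: [0.867, -0.499, 0.001, -0.0]
contact_force: [0.1, -0.5, -0.7]
gripper_width: 45.8
grasp_force: 61.8
t 7.0 pos [466.2 -84.2  75. ] yaw -59.8 tilt [0.002 0.   ] w 45.8 F [ 0.1 -0.5 -0.7] shift [-0.      0.0037  0.007 ]
```

```bash
python3 -m pendant '[[0,0.003,0.003,0,0,0,0.04],[0,0,0.002,0,0,0,0.04],[0,0,0,0,0,0,0.04],[0,0,0,0,0,0,0.04]]'
python3 -m pendant '[[0,0,0.001,0,0,0,0.04],[0,0,0.001,0,0,0,0.04],[0,0,0,0,0,0,0.04]]'|grep -A0 -E 'pos|contact'
python3 -m pendant '[[0,0,0.001,0,0,0,0.04],[0,0,0,0,0,0,0.04]]'|grep -E 'pos|contact'
```

```text
clock: 7.45
position: [462.9, -85.9, 69.5]
ee_rot: [0.867, -0.499, 0.0, -0.0]
contact_force: [-0.1, 0.4, -1.6]
gripper_width: 45.9
grasp_force: 61.8
position: [463.0, -85.8, 68.0]
--
contact_force: [-1.7, 1.4, 5.4]
position: [463.1, -85.8, 68.0]
contact_force: [-5.0, 1.8, 13.8]
```

Contact on the floor at the expected height. Release and retreat.

```bash
python3 -m pendant '[[0,0,-0.001,0,0,0,0.05],[0,0,0,0,0,0,0.055],[0,0,0,0,0,0,0.06],[0,0,0,0,0,0,0.065],[0,0,-0.01,0,0,0,0.065],[0,0,-0.03,0,0,0,0.065],[0,0,-0.04,0,0,0,0.08],[0,0,-0.03,0,0,0,0.0854],[0,0,0,0,0,0,0.0854]]'|grep -E 'pos|cont'
python3 go.py 451.5 314.5 175
python3 - <<'E'
from h import *
save(cam('wrist'),'w3.png')
E
```

```text
position: [465.7, -85.8, 182.4]
contact_force: [0.4, 0.9, 0.0]
t 8.8 pos [465.7 -85.8 182.4] yaw -59.8 tilt [0.011 0.   ] w 85.4 F [0.4 0.9 0. ] shift [-0.3531 -0.189   0.0075]
```

View pics/w3.png

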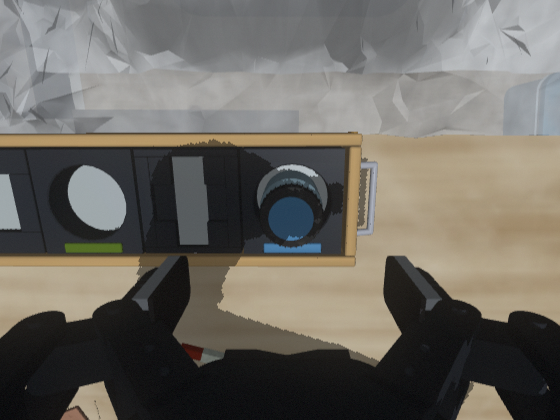

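The blue jar sits upright inside the blue-chip well at (292,212). Next is the green jar.

```bash
python3 -m pendant '[[-0.02,-0.011,0,0,0,0,0.0854],[-0.035,-0.0187,0,0,0,0,0.0854],[-0.035,-0.0187,0,0,0,0,0.0854],[-0.035,-0.0187,0,0,0,0,0.0854],[-0.035,-0.0187,0,0,0,0,0.0854],[-0.035,-0.0187,0,0,0,0,0.0854],[-0.035,-0.0187,0,0,0,0,0.0854],[-0.035,-0.0187,0,0,0,0,0.0854],[-0.035,-0.0187,0,0,0,0,0.0854],[-0.035,-0.0187,0,0,0,0,0.0854],[-0.018,-0.01,0,0,0,0,0.0854],[0,0,0,0,0,0,0.0854]]'|grep -E 'pos|cont'
python3 go.py 451.5 314.5 54
```

```text
position: [448.9, 316.4, 176.1]
contact_force: [-0.0, -0.5, 0.3]
t 10.1 pos [448.9 316.4 176.1] yaw -59.7 tilt [-0.001 -0.001] w 85.2 F [-0.  -0.5  0.3] shift [ 0.0028 -0.0015  0.1221]
```

```bash
python3 -m pendant '[[0.0014,-0.0008,0.015,0,0,0,0.0854],[0.0014,-0.0007,0.02,0,0,0,0.0854],[0,0,0.025,0,0,0,0.0854],[0,0,0.025,0,0,0,0.0854],[0,0,0.02,0,0,0,0.0854],[0,0,0.015,0,0,0,0.0854],[0,0,0,0,0,0,0.0854],[0,0,0,0,0,0,0.0854]]'|grep -E 'pos|cont'
python3 go.py 451.5 314.5 54
python3 - <<'E'
from h import *
d=cam('scene')
cv2.imwrite('pics/s3.png',cv2.resize(cv2.cvtColor(d['image'][180:330,200:450],cv2.COLOR_RGB2BGR),(750,450)))
E
```

```text
position: [452.1, 311.7, 57.3]
contact_force: [0.5, 0.7, 0.6]
t 10.9 pos [452.1 311.7  57.3] yaw -59.9 tilt [-0.001 -0.001] w 85.6 F [0.5 0.7 0.6] shift [-0.0027 -0.0009  0.0033]
```

View pics/s3.png

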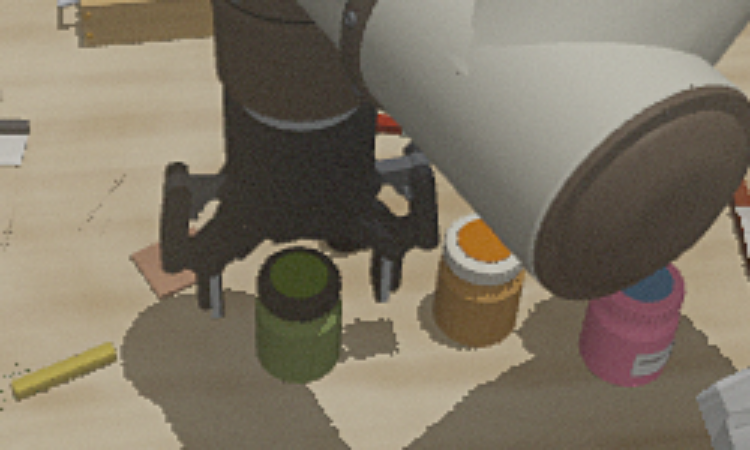

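The fingers straddle the green jar, which is centred at (298,315) in the crop, and both ochre and pink are clear.

```bash
python3 -m pendant '[[-0.002,-0.001,0.003,0,0,0,0.065],[0,0,0,0,0,0,0.055],[0,0,0,0,0,0,0.04],[0,0,0,0,0,0,0.04],[0,0,0,0,0,0,0.04],[0,0,0,0,0,0,0.04],[0,0,0,0,0,0,0.04]]'
python3 -m pendant '[[0,0,-0.01,0,0,0,0.04],[0,0,-0.02,0,0,0,0.04],[0,0,-0.03,0,0,0,0.04],[0,0,-0.03,0,0,0,0.04],[0,0,-0.03,0,0,0,0.04],[0,0,0,0,0,0,0.04],[0,0,0,0,0,0,0.04]]'
python3 go.py 611.5 1.5 175
```

```text
clock: 11.65
position: [452.1, 315.4, 55.3]
ee_rot: [0.867, -0.499, 0.0, -0.001]
contact_force: [-1.0, -0.6, 5.4]
gripper_width: 45.7
grasp_force: 62.0
clock: 12.35
position: [451.6, 315.0, 174.8]
ee_rot: [0.867, -0.499, -0.0, -0.001]
contact_force: [0.1, -0.9, -1.8]
gripper_width: 45.9
grasp_force: 61.8
t 12.3 pos [451.6 315.  174.8] yaw -59.9 tilt [0.    0.001] w 45.9 F [ 0.1 -0.9 -1.8] shift [ 0.3514  0.019  -0.0005]
```

```bash
python3 -m pendant '[[0.015,0.001,0,0,0,0,0.04],[0.03,0.002,0,0,0,0,0.04],[0.036,0.002,0,0,0,0,0.04],[0.036,0.002,0,0,0,0,0.04],[0.036,0.002,0,0,0,0,0.04],[0.036,0.002,0,0,0,0,0.04],[0.036,0.002,0,0,0,0,0.04],[0.036,0.002,0,0,0,0,0.04],[0.036,0.002,0,0,0,0,0.04],[0.031,0.001,0,0,0,0,0.04],[0.022,0.001,0,0,0,0,0.04],[0,0,0,0,0,0,0.04]]'|grep -E 'pos|cont'
python3 -m pendant '[[0,0,0,0,0,0,0.04]]'|grep -E 'pos|cont'
python3 go.py 611.5 1 75
```

```text
position: [611.0, -0.6, 172.0]
contact_force: [-0.5, -0.1, -1.8]
position: [610.2, 1.7, 172.5]
contact_force: [-0.2, 0.8, -1.6]
t 13.7 pos [610.2   1.7 172.5] yaw -60.0 tilt [-0.004 -0.   ] w 45.9 F [-0.2  0.8 -1.6] shift [ 0.0014 -0.0011  0.0975]
```

```bash
python3 -m pendant '[[0,0,0.015,0,0,0,0.04],[0,0,0.025,0,0,0,0.04],[0,0,0.025,0,0,0,0.04],[0,0,0.02,0,0,0,0.04],[0,0,0.01,0,0,0,0.04],[0,0,0.004,0,0,0,0.04],[0,0,0,0,0,0,0.04],[0,0,0,0,0,0,0.04],[0,0,0,0,0,0,0.04]]'|grep -E 'pos|cont'
python3 go.py 611.5 1 68
```

```text
position: [611.9, 3.0, 76.5]
contact_force: [0.6, -0.2, -0.6]
t 14.6 pos [611.9   3.   76.5] yaw -59.8 tilt [0.002 0.   ] w 46.2 F [ 0.6 -0.2 -0.6] shift [0.0015 0.0014 0.0085]
```

```bash
python3 -m pendant '[[0.001,0.001,0.004,0,0,0,0.04],[0,0,0.002,0,0,0,0.04],[0,0,0,0,0,0,0.04],[0,0,0,0,0,0,0.04]]'|grep -E 'pos|cont'
python3 -m pendant '[[0,0,0.001,0,0,0,0.04],[0,0,0.001,0,0,0,0.04],[0,0,0,0,0,0,0.04]]'|grep -E 'pos|contact'
python3 -m pendant '[[0,0,0.001,0,0,0,0.04],[0,0,0,0,0,0,0.04]]'|grep -E 'pos|contact'
```

```text
position: [610.8, 1.4, 69.2]
contact_force: [-0.3, 1.0, -0.7]
position: [611.0, 1.4, 68.3]
contact_force: [-2.4, 0.1, 5.3]
position: [611.0, 1.5, 68.3]
contact_force: [-3.6, 0.4, 10.0]
```

```bash
python3 -m pendant '[[0,0,-0.001,0,0,0,0.05],[0,0,0,0,0,0,0.055],[0,0,0,0,0,0,0.06],[0,0,0,0,0,0,0.065],[0,0,-0.01,0,0,0,0.065],[0,0,-0.03,0,0,0,0.065],[0,0,-0.04,0,0,0,0.08],[0,0,-0.03,0,0,0,0.0854],[0,0,0,0,0,0,0.0854],[0,0,0,0,0,0,0.0854]]'|grep -E 'pos|cont'
python3 go.py 547 172 160
```

```text
position: [611.0, 1.6, 178.5]
contact_force: [-0.4, 0.0, -0.4]
t 16.4 pos [611.    1.6 178.5] yaw -59.9 tilt [0.002 0.001] w 85.3 F [-0.4  0.  -0.4] shift [-0.1795 -0.0302  0.0186]
```

```bash
python3 -m pendant '[[-0.02,-0.004,0,0,0,0,0.0854],[-0.036,-0.006,0.004,0,0,0,0.0854],[-0.036,-0.006,0.005,0,0,0,0.0854],[-0.036,-0.006,0.005,0,0,0,0.0854],[-0.032,-0.005,0.004,0,0,0,0.0854],[-0.02,-0.003,0,0,0,0,0.0854],[0,0,0,0,0,0,0.0854],[0,0,0,0,0,0,0.0854]]'|grep -E 'pos|cont'
python3 go.py 547 172 60
python3 - <<'E'
from h import *
import pickle
d=cam('wrist'); save(d,'w4.png'); pickle.dump(d,open('w4.pkl','wb'))
E
```

```text
position: [545.8, 172.1, 158.3]
contact_force: [0.7, 0.8, 0.4]
t 17.2 pos [545.8 172.1 158.3] yaw -59.8 tilt [-0.002 -0.001] w 85.4 F [0.7 0.8 0.4] shift [ 0.0006 -0.0013  0.0983]
```

View pics/w4.png

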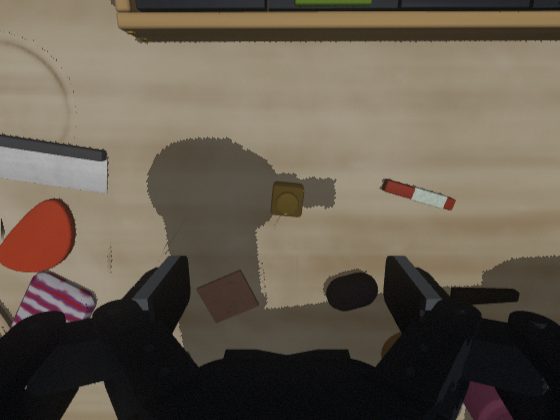

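The wrist view shows the tin at (288,200), nearly square to the tool and about 26 mm wide. I will turn the tool about 90° so the fingers close across the tote, clear of the green jar.

```bash
python3 -m pendant '[[0,0,0,0,0,-8.5,0.0854],[0,0,0,0,0,-8.5,0.0854],[0,0,0,0,0,-8.5,0.0854],[0,0,0,0,0,-8.5,0.0854],[0,0,0,0,0,-8.5,0.0854],[0,0,0,0,0,-8.5,0.0854],[0,0,0,0,0,-8.5,0.0854],[0,0,0,0,0,-8.5,0.0854],[0,0,0,0,0,-8.5,0.0854],[0,0,0,0,0,-8.5,0.0854],[0,0,0,0,0,0,0.0854],[0,0,0,0,0,0,0.0854]]'|grep -E 'pos|cont'
python3 - <<'E'
from h import *
import pickle
d=pickle.load(open('w4.pkl','rb')); print([plane(d,288,200,z).round(1) for z in(10,20,28)])
c=[plane(d,*p,20)[:2] for p in((275,181),(304,183),(302,217),(271,215))]; print(np.round(c))
T=pickle.load(open('top0.pkl','rb')); print('tri w/ top',tri(T,(269.4,207.4),d,(288,200)))
d=cam('wrist'); save(d,'w5.png'); h=cv2.cvtColor(d['image'],cv2.COLOR_RGB2HSV)[...].astype(int)
m=((h[...,0]>17)&(h[...,0]<28)&(h[...,1]>115)&(h[...,2]>40)).astype(np.uint8); m[260:]=0
n,l,st,c=cv2.connectedComponentsWithStats(m); k=1+np.argmax(st[1:,4]); r=cv2.minAreaRect(np.argwhere(l==k)[:,::-1].astype(np.float32))
print(st[k],c[k],r,plane(d,*c[k],18))
E
python3 go.py 547 172 40
```

```text
position: [546.6, 171.2, 159.1]
contact_force: [-0.8, 0.1, 0.1]
[array([544.5, 171.5,  10. ]), array([545.9, 169.3,  20. ]), array([546.9, 167.6,  28. ])]
[[563. 161.]
 [542. 151.]
 [529. 176.]
 [552. 187.]]
tri w/ top [545.69586538 171.21183871  14.42274773]
[  16   19   62   82 1427] [46.53889278 59.32515767] ((46.7640495300293, 59.52247619628906), (95.18782043457031, 15.793968200683594), 57.9946174621582) [570.48557855 375.40088223  18.        ]
t 18.6 pos [546.5 171.4 159.1] yaw 24.9 tilt [-0. -0.] w 85.8 F [0.3 0.6 0.4] shift [ 0.0007 -0.0003  0.1191]
```

```bash
python3 -m pendant '[[0,0,0.02,0,0,0,0.07],[0,0,0.025,0,0,0,0.06],[0,0,0.025,0,0,0,0.06],[0,0,0.025,0,0,0,0.06],[0,0,0.02,0,0,0,0.06],[0,0,0.008,0,0,0,0.06],[0,0,0,0,0,0,0.06],[0,0,0,0,0,0,0.06],[0,0,0,0,0,0,0.06]]'|grep -E 'pos|cont'
python3 go.py 546 171 32
python3 - <<'E'
from h import *
d=cam('scene')
cv2.imwrite('pics/s4.png',cv2.resize(cv2.cvtColor(d['image'][130:280,170:420],cv2.COLOR_RGB2BGR),(750,450)))
E
```

```text
position: [547.2, 172.6, 37.6]
contact_force: [0.1, -0.5, 0.5]
t 19.4 pos [547.2 172.6  37.6] yaw 25.1 tilt [0.002 0.001] w 59.7 F [ 0.1 -0.5  0.5] shift [-0.0018  0.0009  0.0056]
```

View pics/s4.png

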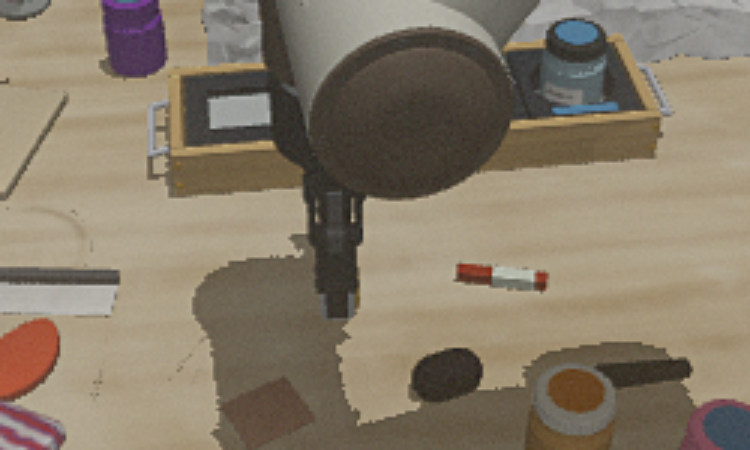

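The gripper is edge-on over the tin's place, with the tin hidden behind the near finger at crop (340,300). I lower and close.

```bash
python3 -m pendant '[[-0.001,0,0.005,0,0,0,0.06],[0,0,0,0,0,0,0.05],[0,0,0,0,0,0,0.04],[0,0,0,0,0,0,0.03],[0,0,0,0,0,0,0.015],[0,0,0,0,0,0,0.015],[0,0,0,0,0,0,0.015],[0,0,0,0,0,0,0.015]]'
python3 -m pendant '[[0,0,-0.01,0,0,0,0.015],[0,0,-0.02,0,0,0,0.015],[0,0,-0.03,0,0,0,0.015],[0,0,-0.03,0,0,0,0.015],[0,0,-0.02,0,0,0,0.015],[0,0,0,0,0,0,0.015]]'
python3 go.py 686 45 140
```

```text
clock: 20.3
position: [545.7, 171.9, 31.7]
ee_rot: [0.976, 0.218, 0.0, -0.0]
contact_force: [-0.6, 0.3, 4.6]
gripper_width: 24.4
grasp_force: 60.9
clock: 20.9
position: [547.1, 172.6, 144.9]
ee_rot: [0.976, 0.218, 0.003, -0.001]
contact_force: [0.4, 0.1, -0.5]
gripper_width: 24.4
grasp_force: 60.4
t 20.9 pos [547.1 172.6 144.9] yaw 25.2 tilt [0.006 0.003] w 24.4 F [ 0.4  0.1 -0.5] shift [0.0714 0.1745 0.0053]
```

```bash
python3 -m pendant '[[0,0,0,0,0,-2.6,0.015],[0,0,0,0,0,-2.6,0.015],[0,0,0,0,0,0,0.015]]'|grep -E 'pos|cont'
python3 go.py 686 45 140
```

```text
position: [544.7, 171.3, 140.2]
contact_force: [-0.5, 0.0, -0.2]
t 21.2 pos [544.7 171.3 140.2] yaw 30.3 tilt [-0.002 -0.001] w 24.5 F [-0.5  0.  -0.2] shift [0.0582 0.1804 0.    ]
```

```bash
python3 -m pendant '[[0.006,0.018,0,0,0,0,0.015],[0.011,0.034,0,0,0,0,0.015],[0.012,0.036,0,0,0,0,0.015],[0.012,0.036,0,0,0,0,0.015],[0.01,0.034,0,0,0,0,0.015],[0.0072,0.0224,0,0,0,0,0.015],[0,0,0,0,0,0,0.015],[0,0,0,0,0,0,0.015]]'|grep -E 'pos|cont|width'
python3 go.py 686 45 72
python3 - <<'E'
from h import *
d=cam('wrist');e=cam('top'); 
cv2.imwrite('pics/tinp.png',np.hstack([cv2.resize(cv2.cvtColor(x,cv2.COLOR_RGB2BGR),(400,300)) for x in (d['image'],e['image'][80:290,180:460])]))
E
```

```text
position: [686.2, 44.9, 139.8]
contact_force: [-0.5, 1.1, -0.2]
gripper_width: 24.7
t 22.0 pos [686.2  44.9 139.8] yaw 30.2 tilt [-0.003 -0.   ] w 24.7 F [-0.5  1.1 -0.2] shift [ 0.     -0.0001  0.0678]
```

View pics/tinp.png

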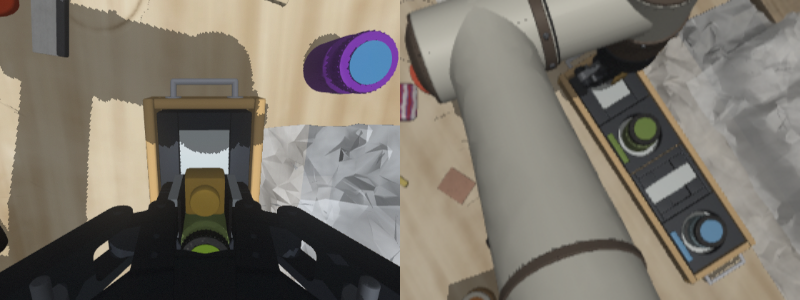

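The tin is held level over the square pocket. Both jars stand in their wells, seen at right panel (645,127) and (710,232). I lower it.

```bash
python3 -m pendant '[[0,0,0.012,0,0,0,0.015],[0,0,0.02,0,0,0,0.015],[0,0,0.018,0,0,0,0.015],[0,0,0.012,0,0,0,0.015],[0,0,0.006,0,0,0,0.015],[0,0,0,0,0,0,0.015],[0,0,0,0,0,0,0.015],[0,0,0,0,0,0,0.015]]'|grep -E 'pos|cont'
python3 go.py 686 45 63
```

```text
position: [687.5, 45.6, 74.4]
contact_force: [-0.6, -0.4, 0.4]
t 22.9 pos [687.5  45.6  74.4] yaw 30.4 tilt [0.002 0.   ] w 24.4 F [-0.6 -0.4  0.4] shift [-0.0016 -0.0002  0.0114]
```

```bash
python3 -m pendant '[[-0.001,0,0.005,0,0,0,0.015],[0,0,0.004,0,0,0,0.015],[0,0,0,0,0,0,0.015],[0,0,0,0,0,0,0.015]]'|grep -E 'pos|cont'
python3 -m pendant '[[0,0,0.001,0,0,0,0.015],[0,0,0.001,0,0,0,0.015],[0,0,0,0,0,0,0.015]]'|grep -E 'pos|contact'
python3 -m pendant '[[0,0,0.001,0,0,0,0.015],[0,0,0,0,0,0,0.015]]'|grep -E 'pos|contact'
```

```text
position: [685.9, 44.8, 64.1]
contact_force: [0.2, 0.4, -0.2]
position: [685.9, 44.9, 62.1]
contact_force: [0.8, 0.4, -0.8]
position: [686.1, 45.0, 61.8]
contact_force: [-1.5, -0.0, 2.0]
```

```bash
python3 -m pendant '[[0,0,0,0,0,0,0.03],[0,0,0,0,0,0,0.036],[0,0,0,0,0,0,0.042],[0,0,0,0,0,0,0.042],[0,0,-0.01,0,0,0,0.042],[0,0,-0.03,0,0,0,0.042],[0,0,-0.04,0,0,0,0.042],[0,0,-0.03,0,0,0,0.06],[0,0,0,0,0,-6,0.06],[0,0,0,0,0,-7,0.06],[0,0,0,0,0,-7,0.06],[0,0,0,0,0,0,0.06]]'|grep -E 'pos|cont'
python3 go.py 568.5 382.5 150
python3 - <<'E'
from h import *
d=cam('top'); save(d,'t5.png')
cv2.imwrite('pics/t5c.png',cv2.resize(cv2.cvtColor(d['image'][100:290,290:440],cv2.COLOR_RGB2BGR),(450,570),interpolation=cv2.INTER_CUBIC))
E
```

```text
position: [686.0, 44.8, 172.1]
contact_force: [0.2, -0.6, -0.8]
t 25.0 pos [686.   44.8 172.1] yaw 50.3 tilt [0.001 0.   ] w 60.2 F [ 0.2 -0.6 -0.8] shift [ 0.1848 -0.3061  0.022 ]
```

```bash
python3 -m pendant '[[0.01,-0.016,0,0,0,0,0.06],[0.0185,-0.031,0,0,0,0,0.06],[0.0185,-0.031,0,0,0,0,0.06],[0.0185,-0.031,0,0,0,0,0.06],[0.0185,-0.031,0.002,0,0,0,0.06],[0.0185,-0.031,0.004,0,0,0,0.05],[0.0185,-0.031,0.004,0,0,0,0.05],[0.0185,-0.031,0.004,0,0,0,0.05],[0.0185,-0.031,0.004,0,0,0,0.04],[0.0185,-0.031,0.004,0,0,0,0.04],[0.0083,-0.0111,0,0,0,0,0.04],[0,0,0,0,0,0,0.04]]'|grep -E 'pos|cont'
python3 -m pendant '[[0,0,0,0,0,0,0.04]]'|grep -E 'cont'
python3 go.py 568.5 382.5 100
python3 - <<'E'
from h import *
d=cam('wrist'); e=cam('top'); save(d,'w6.png'); import pickle; pickle.dump(d,open('w6.pkl','wb'))
cv2.imwrite('pics/w6c.png',np.hstack([cv2.resize(cv2.cvtColor(x,cv2.COLOR_RGB2BGR),(400,300)) for x in (d['image'],e['image'][80:290,180:460])]))
E
```

```text
position: [567.2, 384.9, 149.2]
contact_force: [-0.3, 0.3, 0.6]
contact_force: [-0.7, 0.0, 0.8]
t 26.4 pos [568.1 382.4 149.4] yaw 50.3 tilt [-0. -0.] w 39.6 F [-0.7  0.   0.8] shift [0.0003 0.0002 0.0494]
```

View pics/w6c.png

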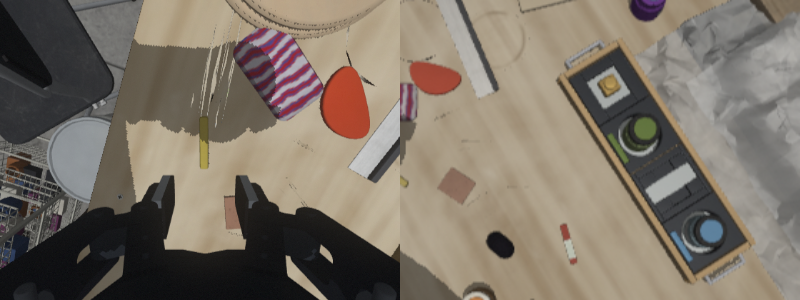

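The tin sits in its square pocket (right panel 610,87). The stick is at (286,199) in full-frame wrist pixels, centred and lined up with the fingers. I lower.

```bash
python3 - <<'E'
from h import *
import pickle
d=pickle.load(open('w6.pkl','rb')); print(plane(d,286,199,8)); T=pickle.load(open('top0.pkl','rb')); print(tri(T,(173.6,200.7),d,(286,199)))
E
python3 -m pendant '[[0,0,0.015,0,0,0,0.04],[0,0,0.025,0,0,0,0.04],[0,0,0.025,0,0,0,0.04],[0,0,0.025,0,0,0,0.04],[0,0,0.018,0,0,0,0.04],[0,0,0.008,0,0,0,0.04],[0,0,0,0,0,0,0.04],[0,0,0,0,0,0,0.04],[0,0,0,0,0,0,0.04]]'|grep -E 'pos|cont'
python3 go.py 568.5 382.5 28
```

```text
[569.60242938 383.9191078    8.        ]
[568.84286609 383.99517618   6.65886368]
position: [569.0, 383.0, 34.7]
contact_force: [-0.2, 0.2, -0.0]
t 27.4 pos [569.  383.   34.7] yaw 50.3 tilt [0.002 0.002] w 39.8 F [-0.2  0.2 -0. ] shift [-0.0007 -0.0001  0.0066]
```

```bash
python3 -m pendant '[[0,0,0.004,0,0,0,0.04],[0,0,0.0025,0,0,0,0.04],[0,0,0,0,0,0,0.03],[0,0,0,0,0,0,0.02],[0,0,0,0,0,0,0.005],[0,0,0,0,0,0,0.005],[0,0,0,0,0,0,0.005],[0,0,0,0,0,0,0.005]]'
python3 -m pendant '[[0,0,-0.01,0,0,0,0.005],[0,0,-0.02,0,0,0,0.005],[0,0,-0.03,0,0,0,0.005],[0,0,-0.03,0,0,0,0.005],[0,0,-0.03,0,0,0,0.005],[0,0,-0.02,0,0,0,0.005],[0,0,0,0,0,0,0.005],[0,0,0,0,0,0,0.005]]'
python3 go.py 537 -42 165
```

```text
clock: 28.15
position: [568.4, 382.7, 27.1]
ee_rot: [0.905, 0.425, 0.0, -0.0]
contact_force: [0.6, 0.3, 2.4]
gripper_width: 7.8
grasp_force: 61.6
clock: 28.95
position: [568.0, 382.4, 167.1]
ee_rot: [0.905, 0.425, 0.0, -0.0]
contact_force: [-0.4, -0.1, -0.8]
gripper_width: 7.8
grasp_force: 61.4
t 28.9 pos [568.  382.4 167.1] yaw 50.3 tilt [-0.     0.001] w 7.8 F [-0.4 -0.1 -0.8] shift [-0.3464  0.2471  0.0018]
```

```bash
python3 -m pendant '[[-0.015,0.0105,0,0,0,0,0.005],[-0.032,0.023,0,0,0,0,0.005],[-0.032,0.023,0,0,0,0,0.005],[-0.032,0.023,0,0,0,0,0.005],[-0.032,0.023,0,0,0,0,0.005],[-0.032,0.023,0,0,0,0,0.005],[-0.032,0.023,0,0,0,0,0.005],[-0.032,0.023,0,0,0,0,0.005],[-0.032,0.023,0,0,0,0,0.005],[-0.032,0.023,0,0,0,0,0.005],[-0.032,0.022,0,0,0,0,0.005],[-0.0114,0.0076,0,0,0,0,0.005]]'|grep -E 'pos|cont'
python3 -m pendant '[[0,0,0,0,0,8.5,0.005],[0,0,0,0,0,8.5,0.005],[0,0,0,0,0,8.5,0.005],[0,0,0,0,0,8.5,0.005],[0,0,0,0,0,8.5,0.005],[0,0,0,0,0,8.5,0.005],[0,0,0,0,0,8.5,0.005],[0,0,0,0,0,8.5,0.005],[0,0,0,0,0,8.5,0.005],[0,0,0,0,0,8.5,0.005],[0,0,0,0,0,8.5,0.005],[0,0,0,0,0,8.5,0.005]]'|grep -E 'pos|cont'
python3 -m pendant '[[0,0,0,0,0,8,0.005],[0,0,0,0,0,0,0.005],[0,0,0,0,0,0,0.005]]'|grep -E 'pos|cont|width'
python3 go.py 537 -42 100
python3 - <<'E'
from h import *
d=cam('wrist'); e=cam('scene')
cv2.imwrite('pics/w7c.png',np.hstack([cv2.resize(cv2.cvtColor(x,cv2.COLOR_RGB2BGR),(400,300)) for x in (d['image'],e['image'][80:230,190:390])]))
E
```

```text
position: [535.6, -44.7, 165.2]
contact_force: [-0.1, 0.7, -0.3]
position: [536.8, -41.4, 165.6]
contact_force: [-0.4, 0.2, -0.4]
position: [537.1, -41.5, 166.1]
contact_force: [0.7, -0.4, 0.7]
gripper_width: 7.7
t 31.6 pos [537.1 -41.5 166.1] yaw -59.5 tilt [-0.002 -0.   ] w 7.7 F [ 0.7 -0.4  0.7] shift [0.0004 0.0002 0.0661]
```

View pics/w7c.png

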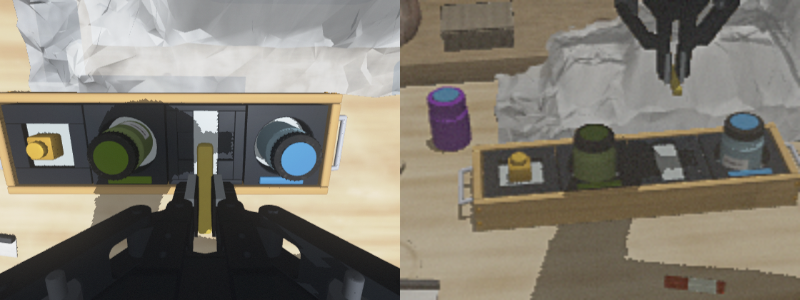

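The stick is held level along the long pocket, at left panel (205,190), and both jars are clear of the slim fingers. I lower it.

```bash
python3 -m pendant '[[0,0,0.012,0,0,0,0.005],[0,0,0.025,0,0,0,0.005],[0,0,0.025,0,0,0,0.005],[0,0,0.02,0,0,0,0.005],[0,0,0.01,0,0,0,0.005],[0,0,0,0,0,0,0.005],[0,0,0,0,0,0,0.005],[0,0,0,0,0,0,0.005]]'|grep -E 'pos|cont'
python3 go.py 537 -42 60
```

```text
position: [538.2, -41.7, 75.8]
contact_force: [0.2, 0.2, -0.3]
t 32.5 pos [538.2 -41.7  75.8] yaw -59.6 tilt [0.002 0.   ] w 8.1 F [ 0.2  0.2 -0.3] shift [-0.0004  0.0013  0.0158]
```

```bash
python3 -m pendant '[[0,0.001,0.005,0,0,0,0.005],[0,0,0.005,0,0,0,0.005],[0,0,0.003,0,0,0,0.005],[0,0,0,0,0,0,0.005],[0,0,0,0,0,0,0.005]]'|grep -E 'pos|cont'
python3 -m pendant '[[0,0,0.001,0,0,0,0.005],[0,0,0.001,0,0,0,0.005],[0,0,0,0,0,0,0.005]]'|grep -E 'pos|contact'
python3 -m pendant '[[0,0,0.001,0,0,0,0.005],[0,0,0,0,0,0,0.005]]'|grep -E 'pos|contact'
```

```text
position: [536.6, -42.3, 61.7]
contact_force: [-0.1, -0.3, 0.7]
position: [536.5, -42.3, 59.7]
contact_force: [0.1, 0.4, -0.2]
position: [536.5, -42.3, 58.7]
contact_force: [0.2, -0.5, -0.3]
```

```bash
python3 -m pendant '[[0,0,0.001,0,0,0,0.005],[0,0,0,0,0,0,0.005]]'|grep -E 'pos|contact'
python3 -m pendant '[[0,0,0,0,0,0,0.012],[0,0,0,0,0,0,0.018],[0,0,0,0,0,0,0.024],[0,0,0,0,0,0,0.024],[0,0,-0.01,0,0,0,0.024],[0,0,-0.02,0,0,0,0.024],[0,0,-0.03,0,0,0,0.024],[0,0,-0.04,0,0,0,0.024],[-0.04,0,-0.03,0,0,0,0.03],[-0.04,0,0,0,0,0,0.04],[-0.04,0,0,0,0,0,0.04],[0,0,0,0,0,0,0.04]]'|grep -E 'pos|cont'
python3 - <<'E'
from h import *
d=cam('wrist'); e=cam('top'); f=cam('scene')
g=lambda x:cv2.resize(cv2.cvtColor(x,cv2.COLOR_RGB2BGR),(400,300))
cv2.imwrite('pics/end.png',np.vstack([np.hstack([g(d['image']),g(e['image'][80:290,180:460])]),np.hstack([g(f['image'][100:280,200:440]),g(f['image'])])]))
E
```

```text
position: [536.7, -42.3, 58.0]
contact_force: [-0.5, 0.6, 1.0]
position: [474.2, 63.8, 189.2]
contact_force: [-0.3, -0.5, -0.0]
```

View pics/end.png

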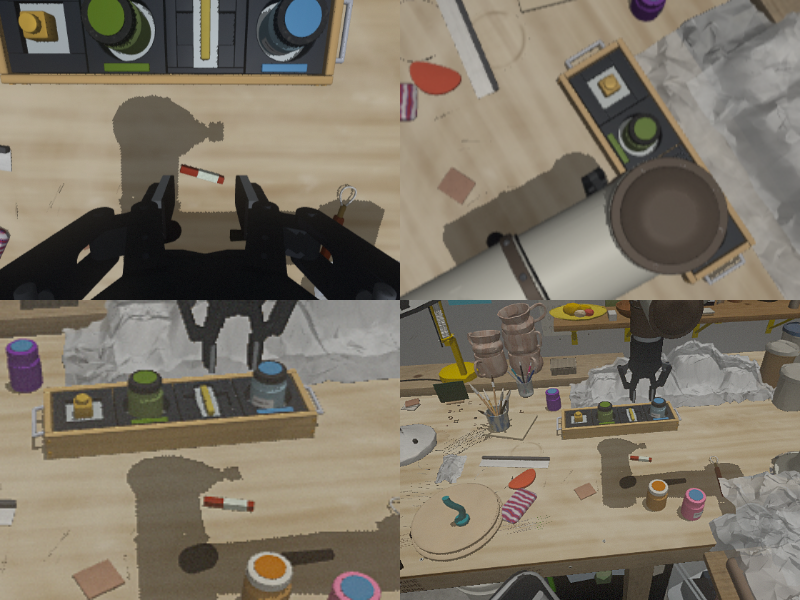

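All four items are in place: tin (40,25), green jar (115,20), yellow stick flat in the long pocket (207,35) and blue jar (295,20) in the wrist panel. The red stick and the ochre jar have not been touched, and the gripper is clear.

```bash
python3 -c "
from bench import arm
print(arm.job_done())"
```

```text
the job is handed in; nothing more can be done
None
```

The job is handed in at about 34 s on the robot's clock: both jars, the tin and the yellow stick are in their own pockets, and the ochre jar and red stick were left where they were.

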